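# Sweep the measured parts off the inspection plate into the blue tray

## Robot

A 6-joint arm with a two-finger parallel gripper is mounted at the origin on the work surface. World frame = base frame: x ahead of the robot, y to its left, z up, the work surface at z = 0. Lengths are in mm, angles in rad, forces in N, time in s.
With the tool pointing down it reaches from about 275 to 750 mm from the base axis. Payload 10.2 kg.
Tool frame: the origin (TCP) lies at the very end of the fingers, on their centre line; the grasp point (between the pads) lies 19 mm behind it (ctrl.hold_point_z is the distance from the TCP to the grasp point, in mm); z points along the fingers, y is the direction in which the jaws open and shut (so a half turn about z gives the same grasp; the last joint's range is limited). The gripper opens to 85 mm and grips with 20 to 120 N. Pads are 22 mm wide; open, the fingers measure 114 mm over their backs; the gripper's body (76 mm by 85 mm) begins 54 mm behind the grasp point. The pads swing forward as they close: fully open they stand 13 mm farther back than shut.
Start: joints at [-1.505, 0.313, 1.498, -0, 1.331, -0.223], TCP at [149.508, -503.268, 231.294] pointing down, gripper open.
Joint ranges: [-2.94, 2.94], [-0.97, 2.17], [0.19, 2.56], [-1.23, 4.37], [0.02, 3.11], [-2.88, 2.88]. Speed limits (rad/s): [2.39, 2.39, 3.01, 3.14, 3.14, 3.14].

## Interface

Orientations are given as a unit quaternion [w, x, y, z].
In Python, from rig import readout, cams, workorder, spotter, ctrl gives the robot as it stands.
- The arm moves only by the tool step_arm, never from a script. Its argument "plan" is text: rows parted by semicolons, each of 5 numbers parted by spaces: the shift along the tool's x, y, z in cm, then the turn about the tool's z in degrees, then the opening in per cent of the stroke, from 0 (shut) to 100 (fully open). In form: x y z twist gripper; .... A call has 1 to 10 rows; each row is the pose to reach, as a shift and turn from the pose commanded when the call began, along the tool's axes at that moment; what a row does not reach only later rows make up. A row lasts 1/10 s, in which the tool goes at most 50 mm and 8.59 degrees, less where a joint would pass 70% of its speed; a pose out of reach is approached as far as the arm can. A call with a gripper value outside its range is refused whole. The fingers move at their own pace and stop on an object; "grip_force" is the grip in N (left out, the last holds). Time passes only in rows, so rows that repeat a pose let the fingers close. It gives the time, the measured TCP pose, the force and the opening at its end, in the units of the state.
- readout.sense(): the state, without advancing time (a new reading comes with each control period).
- cams.capture(name): name is "side" or "top" or "wrist"; returns (picture, depth): 480x640x3 uint8, red, green, blue; 480x640 float32, mm along the optical axis (not along the pixel's ray), 0 where there is no reading.
- cams.camera_info(name): a dict with "vfov" (degrees; the focal length in pixels is half the picture's height over the tangent of half this angle, whatever the lens; pixels are square), "cx", "cy" (the principal point, pixels), "rvec" (rotation vector, rad) and "tvec" (3), from world to camera coordinates, as OpenCV has them. Camera axes: x right, y down, z forward; pixel columns grow to the right and rows downward; lengths in mm; the calibration is good to about 2 mm. A picture is of the moment at which its call begins: read the wrist's pose just before it. camera_info takes no time and is no camera call; for the wrist camera it gives the pose at the moment of the call.
- workorder.finish_job(): hands the job in, once; it reports no verdict.
Trained networks look in the newest picture that a camera, given by its name, has taken for a name from the list of things; names that differ only in an ending like _2 or _b are one class to them, and where a whole thing is asked for, a point or a joint stands for the part that bears it (a point fixed in the world has none). Each returns a list of dicts, best first, with "conf" (0 to 1); they miss things now and then, are a little off and sometimes report something else, mostly with a low value. They report only what shows in the picture. A call takes as long as a camera call.
- spotter.regions_of(camera, target): "pixels" (480x640 bool, what is visible of it) and "extent" ([centre column, centre row, width, height] in pixels, round what is visible of it).
The state is a dict: "time_s": time; "joints": joint angles; "dq": joint speeds; "tau": joint torques, N m; "eef_pos": TCP position; "ee_rot": TCP orientation; "force": force on the tool from outside, world axes, zero at the start; "wrist_torque": the same for the moment, N m; "grip_width": opening from 0.0 (shut) to 1.0 (fully open).
Only numpy, scipy, OpenCV 4.12 (cv2) and the standard library are available. Lean on these libraries where they do the work, as an engineer would, in place of code of your own. Each camera call takes 0.05 s, during which the arm holds its last target. There are 200 camera calls.

## Task

The three parts on the black inspection plate (the steel ring, the aluminium flange and the yellow block) have been measured: sweep them across the plate with your fingertips, over the edge and into the blue tray, without picking any of them up and without letting any fall in the red tray. Leave the brass reference cylinder standing where it is on the plate, and everything else where it lies.

Things in the scene. Friction and masses are not known exactly. Their poses are not given: they have to be found in the camera images.
- plate_top (a point): centre of the top face of the black inspection plate, a fixed slab 250 mm (its x) by 200 mm (its y) and 30 mm high; the top is flat, without rims, 30 mm above the desk, and thin grey lines are drawn on it. The point's x axis runs along the 250 mm length, y along the 200 mm width, z up; at yaw 0 they are the world's. The trays stand 1 mm off the plate's two long edges (its +y and -y edges), one on each side; which one is the blue one changes.
- tray_blue: blue plastic open catch tray, fixed: 250 mm (its x) by 100 mm (its y) outside, 22 mm high, so its rim is 8 mm lower than the plate's top; walls and floor 4 mm thick. Origin at the centre of its underside, on the desk; its axes are parallel to the plate's. Parts pushed over the plate's edge drop into it.
- tray_red: red plastic open catch tray for rejects, fixed, on the other side of the plate; same sizes and axes as the blue one. One rejected ring lies in it.
- ring_mid (a point): measured part: bright steel ring lying flat on the plate, 30 mm outside, 16 mm hole, 12 mm high, about 45 g. Its position is given at its centre, half-way up.
- flange_mid (a point): measured part: aluminium flange lying flat on the plate, foot 30 mm across and 7 mm high with an 18 mm hub on it, 13 mm high in all, about 30 g. Slides on the plate when pushed at the foot. Its position is given at its centre, half-way up.
- block_mid (a point): measured part: yellow square block, 28 by 28 by 12 mm high, with a dark spot on top, flat on the plate at any yaw, about 50 g. Its position is given at its centre, half-way up.
- master_mid (a point): brass reference cylinder standing upright and loose on the plate among the parts: 28 mm across, 40 mm high, about 190 g. To be left alone. The parts and it lie in different strips along the plate's x, their centres at least 48 mm apart along that axis, at least 35 mm from the ends of the plate and at least 60 mm from its tray-side edges. Its position is given at its centre, half-way up.
- reject_mid (a point): rejected steel ring like the measured one, lying in the red tray. To be left alone. Its position is given at its centre, half-way up.
- jar_mid (a point): amber sample jar, 56 mm across, 75 mm high, on the desk to the robot's left. To be left alone. Its position is given at its centre, half-way up.
- screwdriver_grip (a point): screwdriver lying on the desk to the robot's right, to be left alone; the point is on its handle.
- mug_mid (a point): white mug, 80 mm across, 92 mm high, on the desk to the robot's left. To be left alone. Its position is given at its centre, half-way up.
- mouse_mid (a point): black computer mouse, 105 by 60 by 30 mm high, on the desk to the robot's right. To be left alone. Its position is given at its centre, half-way up.
- loupe_mid (a point): black eyepiece loupe standing on the desk to the robot's left, 42 mm across, 38 mm high. To be left alone. Its position is given at its centre, half-way up.

How it is judged (in metres and radians):
At the end, for the whole second after the job is handed in: The centres of the ring, flange and block all lie within the blue tray's walls and below 26 mm above the desk (below the plate's top), the brass cylinder stands upright within 10 mm of its start, and everything else is within 15 mm of its start (x of ring_mid in the frame of tray_blue between -0.119 and 0.119 m and y of ring_mid in the frame of tray_blue between -0.047 and 0.047 m and z of ring_mid in the frame of tray_blue between 0 and 0.026 m and x of flange_mid in the frame of tray_blue between -0.119 and 0.119 m and y of flange_mid in the frame of tray_blue between -0.047 and 0.047 m and z of flange_mid in the frame of tray_blue between 0 and 0.026 m and x of block_mid in the frame of tray_blue between -0.119 and 0.119 m and y of block_mid in the frame of tray_blue between -0.047 and 0.047 m and z of block_mid in the frame of tray_blue between 0 and 0.026 m and not (distance of master_mid from where it was at the start of the episode above 0.01 m or angle between master_mid's own z axis and vertical above 0.25 rad) and not (distance of any of reject_mid, jar_mid, screwdriver_grip, mug_mid, mouse_mid, loupe_mid from where it was at the start of the episode above 0.015 m)); the robot touches nothing.
It fails at once if a part was lifted (its centre rose more than about 15 mm from its height on the plate) (height (world z) of any of ring_mid, flange_mid, block_mid above 0.052 m).
It fails at once if a part fell in the red tray ((x of ring_mid in the frame of tray_red between -0.119 and 0.119 m and y of ring_mid in the frame of tray_red between -0.047 and 0.047 m and z of ring_mid in the frame of tray_red between 0 and 0.026 m) or (x of flange_mid in the frame of tray_red between -0.119 and 0.119 m and y of flange_mid in the frame of tray_red between -0.047 and 0.047 m and z of flange_mid in the frame of tray_red between 0 and 0.026 m) or (x of block_mid in the frame of tray_red between -0.119 and 0.119 m and y of block_mid in the frame of tray_red between -0.047 and 0.047 m and z of block_mid in the frame of tray_red between 0 and 0.026 m)).
It fails at once if the brass reference cylinder was shifted by more than 10 mm or tipped (distance of master_mid from where it was at the start of the episode above 0.01 m or angle between master_mid's own z axis and vertical above 0.25 rad).
It fails at once if the reject or another bystander was shifted by more than 15 mm (distance of any of reject_mid, jar_mid, screwdriver_grip, mug_mid, mouse_mid, loupe_mid from where it was at the start of the episode above 0.015 m).
It also fails if it takes over 51 s, if anything falls off the work surface, if the arm or the gripper's body presses on something with over 40 N, if the wrist force passes 120 N, or if a joint passes its speed limit or range.

## Working session

There is one attempt and no reset: what is moved stays moved. The work goes in short steps, Python scripts to look and compute and a tool call to move; the robot and the scene stay as the last step left them, time stands still between calls to the robot, and variables do not carry over. Pictures are saved under pics/ and viewed, about 8 in all and at most 12, crops included, and the job is handed in when it is done.

Besides the shell and the picture viewer there is one more tool, called after "Emit:" as name(argument=value, ...), one argument or row to a line, values as JSON. step_arm: Moves the arm, as the interface text tells. Its arguments: {"type":"object","properties":{"plan":{"type":"string"},"grip_force":{"type":"number"}},"required":["plan"]}

```bash
mkdir -p pics; cat > h.py <<'E'
import numpy as np, cv2
from rig import readout, cams, workorder, spotter, ctrl
def cam(n):
    i=cams.camera_info(n); R=cv2.Rodrigues(np.array(i["rvec"],float))[0]
    return 240/np.tan(np.radians(i["vfov"])/2),i["cx"],i["cy"],R,np.array(i["tvec"],float).ravel()
def ray(n,u,v,z):
    "world point of pixel(s) on the plane z"
    f,cx,cy,R,t=cam(n); c=-R.T@t
    d=R.T@np.array([(u-cx)/f,(v-cy)/f,1.]); return c+d*(z-c[2])/d[2]
def cloud(n,dep):
    f,cx,cy,R,t=cam(n); v,u=np.mgrid[:480,:640]
    p=np.stack([(u-cx)/f*dep,(v-cy)/f*dep,dep],-1)
    return (p-t)@R
def save(n,img): cv2.imwrite(f"pics/{n}.png",img[...,::-1])
E
python3 - <<'E'
from h import *
s=readout.sense(); print({k:np.round(v,3) for k,v in s.items()}, ctrl.hold_point_z)
im,d=cams.capture("top"); save("top0",im); P=cloud("top",d)
for n in ["plate_top","tray_blue","tray_red","ring_mid","flange_mid","block_mid","master_mid","reject_mid","jar_mid","mug_mid","mouse_mid","loupe_mid","screwdriver_grip"]:
    for r in spotter.regions_of("top",n)[:2]:
        m=r["pixels"]&(d>0); q=P[m]
        print(n,round(r["conf"],2),np.round(r["extent"]),m.sum(),"med",np.round(np.median(q,0)) if len(q) else None,"min",np.round(np.percentile(q,3,0)),"max",np.round(np.percentile(q,97,0)))
        if r["conf"]<.3: break
E
```

```text
{'time_s': np.float64(0.0), 'joints': array([-1.505,  0.313,  1.498, -0.   ,  1.331, -0.223]), 'dq': array([ 0.   , -0.002, -0.001,  0.003,  0.   , -0.   ]), 'tau': array([-0.0000e+00, -4.1227e+01, -2.5975e+01, -0.0000e+00,  4.0000e-03,
       -0.0000e+00]), 'eef_pos': array([ 149.489, -502.978,  230.72 ]), 'ee_rot': array([-0.001,  0.99 ,  0.144,  0.   ]), 'force': array([-0.189,  0.347,  0.637]), 'wrist_torque': array([ 0.035,  0.02 , -0.006]), 'grip_width': np.float64(0.999)} 18.700000000000003
plate_top 0.96 [297. 229. 109. 128.] 9950 med [547.  18.  31.] min [433. -76.  27.] max [671. 115.  34.]
plate_top 0.57 [484. 195.  45.  49.] 1257 med [ 605. -394.   30.] min [ 560. -434.   18.] max [ 651. -356.   35.]
tray_blue 0.63 [367. 219.  70. 119.] 5202 med [ 573. -132.    6.] min [ 458. -185.    2.] max [694. -78.  24.]
tray_red 0.57 [228. 240.  66. 119.] 5206 med [532. 171.   5.] min [417. 118.   1.] max [653. 224.  24.]
tray_red 0.23 [484. 196.  42.  49.] 1325 med [ 604. -394.   30.] min [ 560. -434.    5.] max [ 652. -355.   35.]
flange_mid 0.69 [289. 188.  10.  13.] 170 med [634
[... 534 characters left out ...]
 178.  16.] min [518. 165.   6.] max [544. 191.  20.]
jar_mid 0.98 [132. 299.  35.  28.] 818 med [414. 355.  74.] min [392. 338.  16.] max [437. 384.  78.]
mug_mid 0.82 [101. 220.  60.  44.] 1870 med [583. 429.  52.] min [542. 380.   4.] max [616. 471.  94.]
mouse_mid 0.93 [485. 195.  40.  46.] 1257 med [ 604. -394.   30.] min [ 560. -434.   18.] max [ 650. -356.   35.]
loupe_mid 0.78 [113. 263.  29.  21.] 353 med [490. 409.  38.] min [475. 396.  13.] max [507. 430.  42.]
loupe_mid 0.18 [292. 269.  20.   9.] 145 med [465.  39.  42.] min [452.  26.  29.] max [478.  53.  46.]
screwdriver_grip 0.89 [484. 269.  10.  85.] 718 med [ 412. -368.   23.] min [ 358. -381.    3.] max [ 520. -356.   29.]
```

```bash
python3 - <<'E'
from h import *
im,d=cams.capture("top"); P=cloud("top",d)
save("crop0",cv2.resize(im[150:310,180:400],None,fx=3.6,fy=3.6,interpolation=cv2.INTER_CUBIC))
g={n:spotter.regions_of("top",n) for n in ["plate_top","tray_blue","tray_red","ring_mid","master_mid","flange_mid","block_mid"]}
print([(r["conf"],r["extent"]) for r in g["ring_mid"]])
for n in ["plate_top","tray_blue","tray_red"]:
    q=P[g[n][0]["pixels"]&(d>0)]
    print(n,cv2.minAreaRect(q[:,:2].astype(np.float32)))
# objects above plate
m=(P[...,2]>35.5)&(P[...,2]<90)&(abs(P[...,0]-552)<130)&(abs(P[...,1]-19)<110)&(d>0)
k,l,st,c=cv2.connectedComponentsWithStats(m.astype(np.uint8))
for i in range(1,k):
    if st[i,4]>20:
        q=P[l==i]; print(np.round(c[i]),st[i,4],"zmed",np.median(q[:,2]).round(1),"mid",np.round((q.min(0)+q.max(0))/2),"mean",q.mean(0).round(1), "ray", ray("top",*c[i],70 if q[:,2].max()>60 else 42).round(1),cv2.minAreaRect(q[:,:2].astype(np.float32)))
E
```

```text
[]
plate_top ((560.998779296875, 21.208763122558594), (263.88372802734375, 204.35365295410156), 7.734874248504639)
tray_blue ((579.8569946289062, -130.67486572265625), (259.94476318359375, 108.18773651123047), 7.535119533538818)
tray_red ((538.802734375, 172.0127716064453), (260.587158203125, 107.80362701416016), 7.32852029800415)
[287. 189.] 144 zmed 39.8 mid [635.  38.  42.] mean [634.6  37.4  40.2] ray [634.   37.3  42. ] ((635.551513671875, 37.541542053222656), (28.982501983642578, 28.281848907470703), 10.932506561279297)
[293. 213.] 176 zmed 43.3 mid [579.  26.  42.] mean [578.1  26.4  43. ] ray [578.4  26.5  42. ] ((578.6011962890625, 26.600826263427734), (30.055461883544922, 27.611719131469727), 8.160285949707031)
[310. 234.] 174 zmed 67.4 mid [530.  -8.  55.] mean [526.7  -7.5  64.9] ray [525.6  -7.4  70. ] ((529.5071411132812, -7.783342361450195), (25.09650230407715, 28.15174102783203), 86.39386749267578)
[289. 266.] 116 zmed 42.5 mid [465.  40.  42.] mean [465.2  39.8  42.4] ray [465.2  39.8  42. ] ((465.0966491699219, 39.9078254699707), (27.160430908203125, 27.602439880371094), 87.74261474609375)
```

View pics/crop0.png

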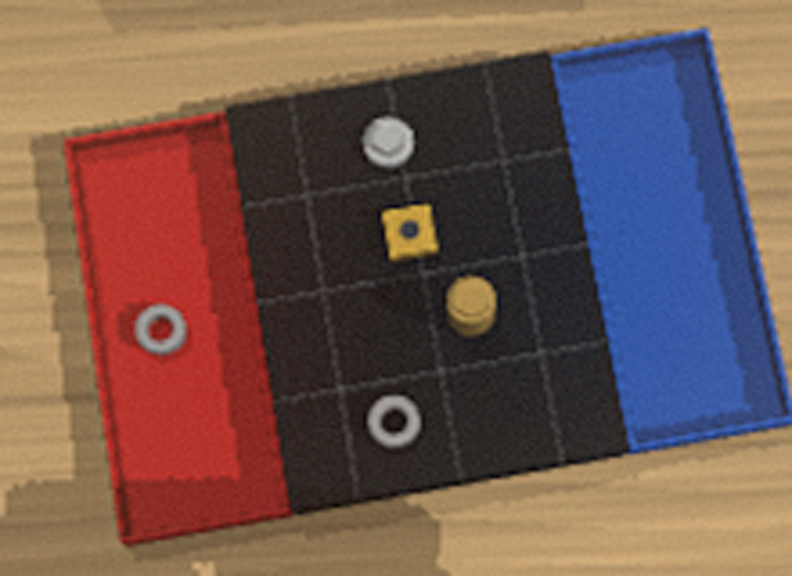

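```bash
cat >> h.py <<'E'
from scipy.spatial.transform import Rotation as Ro
YAW=np.radians(7.5); C=np.array([559.3,20.7]); U=np.array([np.cos(YAW),np.sin(YAW)]); V=np.array([-U[1],U[0]])
def pl(xy): d=np.asarray(xy)[:2]-C; return np.round([d@U,d@V],1)
def wo(x,y): return C+x*U+y*V
def shift(target, pos=None):
    "shift in cm in tool axes, twist deg to bring tool y onto plate x"
    s=readout.sense(); q=s["ee_rot"]; R=Ro.from_quat([q[1],q[2],q[3],q[0]]).as_matrix()
    ang=np.degrees(np.arctan2(R[1,1],R[0,1])); tw=-((np.degrees(YAW)-ang+180)%360-180)
    return np.round(R.T@(np.asarray(target)-s["eef_pos"])/10,2), round(tw,2), np.round(s["eef_pos"],1), s["force"].round(1)
E
python3 - <<'E'
from h import *
for n,p in dict(ring=(465.2,39.8),block=(578.4,26.5),flange=(634,37.3),master=(525.6,-7.4)).items(): print(n,pl(p))
print(shift([*wo(-91,76),120]))
E
```

```text
ring [-90.8  31.2]
block [19.7  3.3]
flange [76.2  6.7]
master [-37.1 -23.5]
(array([ 46.41, -47.49,  11.13]), np.float64(-80.95), array([ 149.5, -503.3,  231.3]), array([ 0.4,  0.4, -0.7]))
```

Emit:
step_arm(
  plan="46.4 -47.5 3 -81 16;46.4 -47.5 3 -81 16;46.4 -47.5 3 -81 16;46.4 -47.5 3 -81 16;46.4 -47.5 3 -81 16;46.4 -47.5 3 -81 16;46.4 -47.5 3 -81 16;46.4 -47.5 3 -81 16;46.4 -47.5 3 -81 16;46.4 -47.5 3 -81 16",
  grip_force=60,
)

```text
time_s: 2.1
eef_pos: [382.9, -59.4, 209.0]
ee_rot: [0.001, 0.657, 0.754, 0.0]
force: [1.0, -0.9, 1.1]
grip_width: 0.153
```

```bash
python3 -c "
from h import *
print(shift([*wo(-91,76),60]))"
```

```text
(array([13.19,  9.49, 14.9 ]), np.float64(0.33), array([382.9, -59.4, 209. ]), array([ 1. , -0.9,  1.1]))
```

Emit:
step_arm(
  plan="13.2 9.5 2 0.3 16;13.2 9.5 2 0.3 16;13.2 9.5 2 0.3 16;13.2 9.5 2 0.3 16;13.2 9.5 8 0.3 16;13.2 9.5 14.9 0.3 16;13.2 9.5 14.9 0.3 16;13.2 9.5 14.9 0.3 16;13.2 9.5 14.9 0.3 16",
)

```text
time_s: 3.0
eef_pos: [459.7, 81.6, 60.7]
ee_rot: [0.0, 0.661, 0.75, 0.0]
force: [0.8, 0.4, 0.7]
grip_width: 0.157
```

```bash
python3 -c "
from h import *
print(shift([*wo(-91,76),34]))
im,d=cams.capture('wrist'); save('w1',im)
im,d=cams.capture('side'); save('s1',im)"
```

```text
(array([ 0.26, -0.02,  2.67]), np.float64(-0.27), array([459.7,  81.6,  60.7]), array([0.8, 0.4, 0.7]))
```

View pics/w1.png

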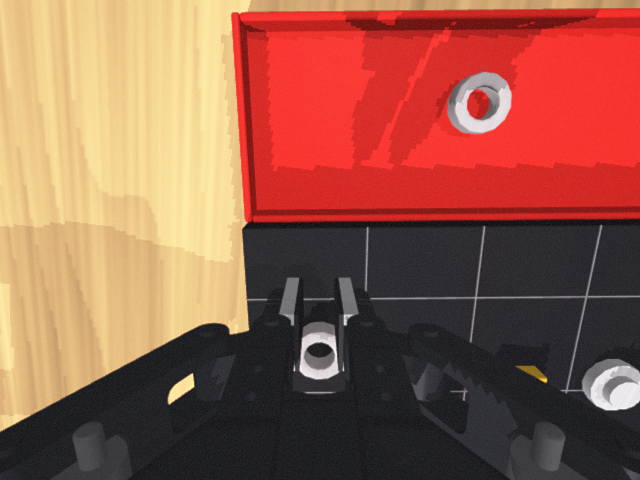

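View pics/s1.png

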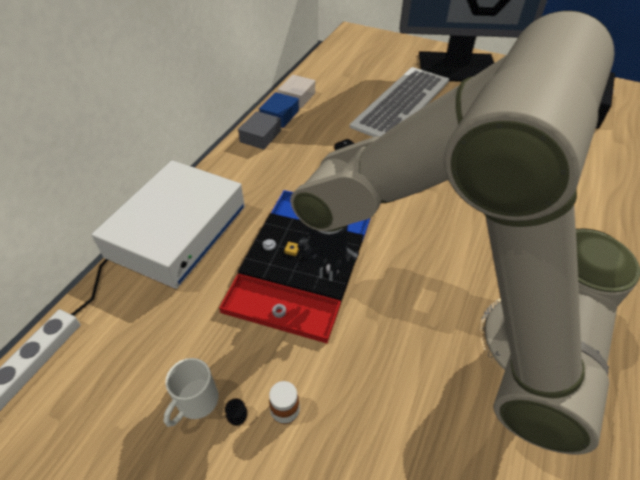

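Emit:
step_arm(
  plan="0.3 0 1.5 0 16;0.3 0 2.5 0 16;0.3 0 2.7 0 16;0.3 0 2.8 0 16;0.3 0 2.8 0 16;0.3 0 2.8 0 16",
)

```text
time_s: 3.7
eef_pos: [459.1, 84.9, 32.2]
ee_rot: [0.0, 0.661, 0.75, 0.0]
force: [-0.8, -0.3, 1.1]
grip_width: 0.161
```

```bash
python3 -c "
from h import *
print(shift([*wo(-91,76),33]), shift([*wo(-91,-112),33])); print(pl(readout.sense()['eef_pos']))"
```

```text
(array([-0.07, -0.  , -0.08]), np.float64(-0.26), array([459.1,  84.9,  32.2]), array([-0.8, -0.3,  1.1])) (array([-18.87,   0.08,  -0.08]), np.float64(-0.26), array([459.1,  84.9,  32.2]), array([-0.8, -0.3,  1.1]))
[-91.   76.7]
```

Emit:
step_arm(
  plan="-1 0 0 0 16;-2 0 0 0 16;-3 0 0 0 16;-4 0 0 0 16;-5 0 0 0 16;-6.2 0 0 0 16;-7.4 0 0 0 16;-8.6 0 0 0 16;-9.8 0 0 0 16;-11 0 0 0 16",
)

```text
time_s: 4.7
eef_pos: [472.8, -25.2, 31.7]
ee_rot: [0.0, 0.661, 0.75, -0.0]
force: [-0.8, 1.5, 1.2]
grip_width: 0.162
```

```bash
python3 -c "
from h import *
print(shift([*wo(-91,-112),32.5])); print(pl(readout.sense()['eef_pos']))
im,d=cams.capture('wrist'); save('w2',im)"
```

```text
(array([-7.78,  0.11, -0.08]), np.float64(-0.26), array([472.8, -25.2,  31.7]), array([-0.8,  1.5,  1.2]))
[-91.8 -34.2]
```

View pics/w2.png

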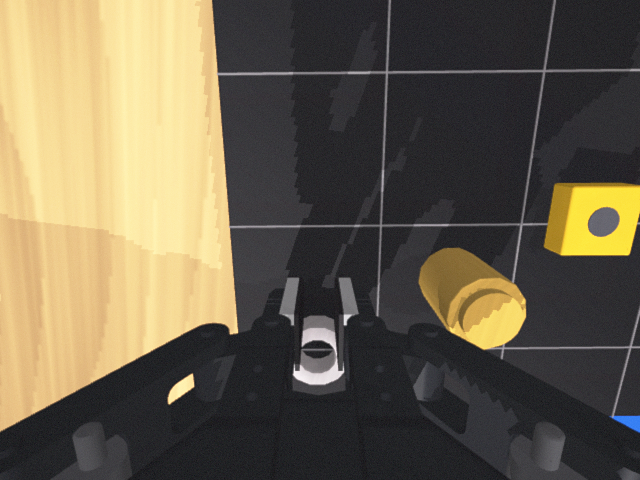

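Emit:
step_arm(
  plan="-1.2 0 0 0 16;-2.4 0 0 0 16;-3.6 0 0 0 16;-4.8 0 0 0 16;-6 0 0 0 16;-7 0 0 0 16;-8 0 0 0 16;-8 0 0 0 16;-8 0 -3 0 16;-8 0 -7 0 16",
)

```text
time_s: 5.75
eef_pos: [481.6, -102.9, 101.2]
ee_rot: [-0.002, 0.661, 0.75, -0.001]
force: [1.3, -0.3, 0.2]
grip_width: 0.157
```

```bash
python3 -c "
from h import *
print(shift([*wo(19.7,50),110])); print(pl(readout.sense()['eef_pos']))
im,d=cams.capture('wrist'); save('w3',im)"
```

```text
(array([16.29, 11.21, -0.88]), np.float64(-0.25), array([ 481.6, -102.9,  101.2]), array([ 1.3, -0.3,  0.2]))
[ -93.1 -112.4]
```

View pics/w3.png

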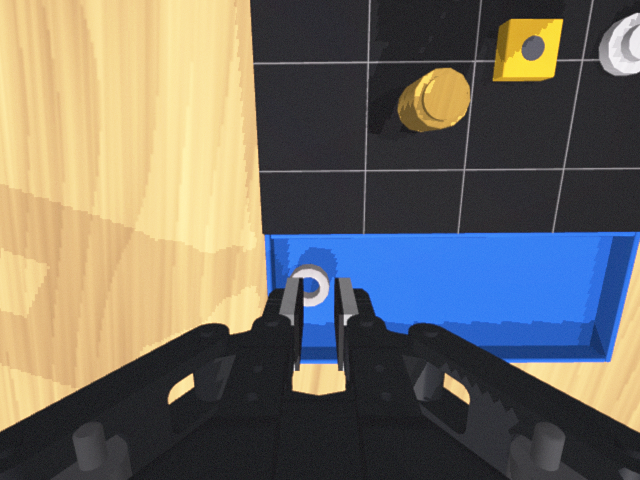

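Emit:
step_arm(
  plan="2 1 -3 -0.3 16;16.5 11.2 -3 -0.3 16;16.5 11.2 -3 -0.3 16;16.5 11.2 -3 -0.3 16;16.5 11.2 -3 -0.3 16;16.5 11.2 -1 -0.3 16;16.5 11.2 3 -0.3 16;16.5 11.2 5 -0.3 16;16.5 11.2 5 -0.3 16;16.5 11.2 5 -0.3 16",
)

```text
time_s: 6.8
eef_pos: [573.3, 74.4, 52.4]
ee_rot: [0.0, 0.659, 0.752, 0.0]
force: [0.8, -0.5, 0.5]
grip_width: 0.16
```

```bash
python3 -c "
from h import *
print(shift([*wo(19.7,54),32])); print(pl(readout.sense()['eef_pos']))
im,d=cams.capture('wrist'); save('w4',im)"
```

```text
(array([ 0.26, -0.12,  2.04]), np.float64(0.06), array([573.3,  74.4,  52.4]), array([ 0.8, -0.5,  0.5]))
[20.9 51.4]
```

View pics/w4.png

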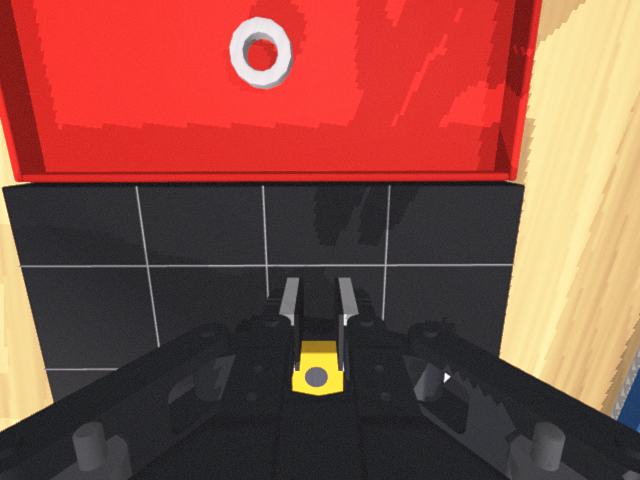

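Emit:
step_arm(
  plan="0.2 -0.1 1.2 0 16;0.2 -0.1 2 0 16;0.2 -0.1 2 0 16;-0.8 -0.1 2 0 16;-1.8 -0.1 2 0 16;-2.8 -0.1 2 0 16;-3.8 -0.1 2 0 16;-4.8 -0.1 2 0 16;-5.8 -0.1 2 0 16;-7 -0.1 2 0 16",
)

```text
time_s: 7.85
eef_pos: [581.3, 3.9, 31.8]
ee_rot: [-0.0, 0.659, 0.752, 0.0]
force: [0.3, 0.7, 0.5]
grip_width: 0.162
```

```bash
python3 -c "
from h import *
print(shift([*wo(19.7,-112),32])); print(pl(readout.sense()['eef_pos']))"
```

```text
(array([-9.25, -0.  , -0.02]), np.float64(0.05), array([581.3,   3.9,  31.8]), array([0.3, 0.7, 0.5]))
[ 19.7 -19.5]
```

Emit:
step_arm(
  plan="-1.2 0 0 0 16;-2.4 0 0 0 16;-3.6 0 0 0 16;-4.8 0 0 0 16;-6 0 0 0 16;-7.2 0 0 0 16;-8.2 0 0 0 16;-9.2 0 0 0 16;-9.2 0 -1 0 16;-9.2 0 -5 0 16",
)

```text
time_s: 8.85
eef_pos: [591.3, -85.9, 79.4]
ee_rot: [-0.004, 0.659, 0.752, -0.001]
force: [0.1, 1.1, 1.0]
grip_width: 0.162
```

```bash
python3 -c "
from h import *
print(shift([*wo(76.2,56),90])); print(pl(readout.sense()['eef_pos']))
im,d=cams.capture('wrist'); save('w5',im)"
```

```text
(array([16.59,  5.84, -1.04]), np.float64(0.02), array([591.3, -85.9,  79.4]), array([0.1, 1.1, 1. ]))
[  17.8 -109.9]
```

View pics/w5.png

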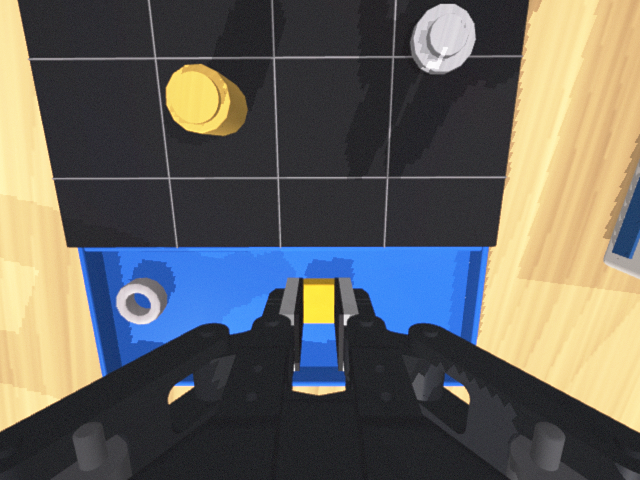

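Emit:
step_arm(
  plan="0 0 -4 0 16;16.8 5.8 -4 0 16;16.8 5.8 -4 0 16;16.8 5.8 -4 0 16;16.8 5.8 -4 0 16;16.8 5.8 -2 0 16;16.8 5.8 2 0 16;16.8 5.8 2.5 0 16;16.8 5.8 2.5 0 16;16.8 5.8 2.5 0 16",
)

```text
time_s: 9.9
eef_pos: [629.7, 87.6, 58.9]
ee_rot: [0.001, 0.659, 0.752, 0.001]
force: [-0.3, -0.0, 1.4]
grip_width: 0.163
```

```bash
python3 -c "
from h import *
print(shift([*wo(76.2,56),31.5])); print(pl(readout.sense()['eef_pos']))
im,d=cams.capture('wrist'); save('w6',im)"
```

```text
(array([-0.11, -0.25,  2.74]), np.float64(0.04), array([629.7,  87.6,  58.9]), array([-0.3, -0. ,  1.4]))
[78.6 57.2]
```

View pics/w6.png

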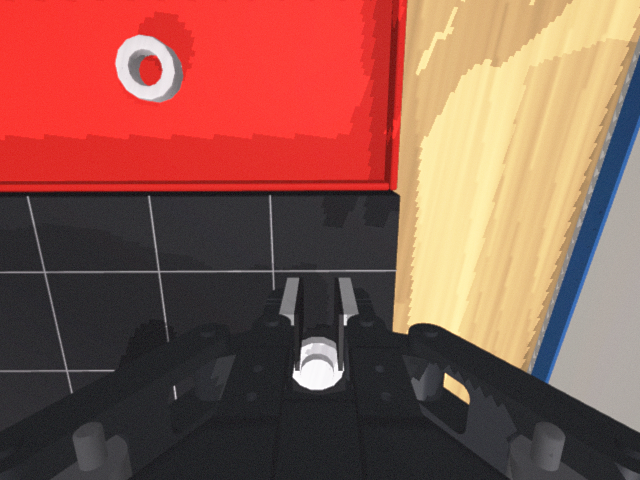

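Emit:
step_arm(
  plan="0 -0.1 1.5 0 16;0 -0.1 2.5 0 16;0 -0.1 2.7 0 16;0 -0.1 2.7 0 16;-1 -0.1 2.7 0 16;-2 -0.1 2.7 0 16;-3 -0.1 2.7 0 16;-4 -0.1 2.7 0 16;-5 -0.1 2.7 0 16;-6 -0.1 2.7 0 16",
)

```text
time_s: 10.95
eef_pos: [636.1, 29.0, 30.3]
ee_rot: [-0.0, 0.659, 0.752, 0.001]
force: [-0.3, 7.7, 8.5]
grip_width: 0.16
```

```bash
python3 -c "
from h import *
print(shift([*wo(77,-114),32])); print(pl(readout.sense()['eef_pos']))
im,d=cams.capture('wrist'); save('w7',im)"
```

```text
(array([-11.22,  -0.03,  -0.19]), np.float64(0.05), array([636.1,  29. ,  30.3]), array([-0.3,  7.7,  8.5]))
[77.2 -1.8]
```

View pics/w7.png

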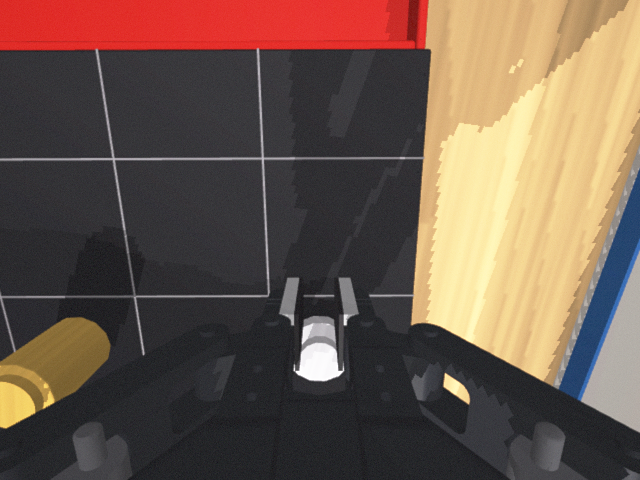

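Emit:
step_arm(
  plan="0 0 -0.15 0 16;-1.2 0 -0.15 0 16;-2.4 0 -0.15 0 16;-3.6 0 -0.15 0 16;-4.8 0 -0.15 0 16;-6 0 -0.15 0 16;-7.2 0 -0.15 0 16;-8.4 0 -0.15 0 16;-9.6 0 -0.15 0 16;-10.4 0 -0.15 0 16",
)

```text
time_s: 12.0
eef_pos: [649.5, -76.3, 31.2]
ee_rot: [0.0, 0.659, 0.752, -0.0]
force: [0.1, -0.6, -0.7]
grip_width: 0.157
```

Emit:
step_arm(
  plan="-0.9 0 0 0 16;-0.9 0 0 0 16;-0.9 0 -4 0 16;-0.9 0 -9 0 16;-0.9 0 -14 0 16;-2 -10 -16 0 16;-2 -20 -16 0 16;-2 -20 -16 0 16;-2 -20 -16 0 16;-2 -20 -16 0 16",
)

```text
time_s: 13.0
eef_pos: [449.4, -120.4, 191.3]
ee_rot: [-0.001, 0.66, 0.752, -0.0]
force: [1.1, 0.2, -0.5]
grip_width: 0.16
```

```bash
python3 - <<'E'
from h import *
print(shift([500,0,200]))
im,d=cams.capture("top"); P=cloud("top",d)
save("top2",cv2.resize(im[130:330,60:540],None,fx=1.65,fy=1.65,interpolation=cv2.INTER_CUBIC))
for n in ["master_mid","reject_mid","flange_mid","block_mid","ring_mid","jar_mid","mug_mid","mouse_mid","loupe_mid","screwdriver_grip"]:
    for r in spotter.regions_of("top",n)[:2]:
        q=P[r["pixels"]&(d>0)]; m=np.median(q,0); print(n,round(r["conf"],2),m.round(),"plate",pl(m))
E
```

```text
(array([11.29,  6.58, -0.88]), np.float64(-0.03), array([ 449.4, -120.4,  191.3]), array([ 1.1,  0.2, -0.5]))
master_mid 0.51 [526.  -7.  68.] plate [-36.9 -23.3]
flange_mid 0.64 [674. -99.   6.] plate [  97.7 -133.9]
jar_mid 0.83 [414. 355.  74.] plate [-100.6  350.5]
jar_mid 0.69 [531. 171.   5.] plate [ -8.1 153.1]
mug_mid 0.91 [583. 429.  51.] plate [ 76.6 401.7]
mouse_mid 0.74 [ 604. -393.   30.] plate [  -9.5 -416.5]
loupe_mid 0.72 [492. 409.  37.] plate [-16.4 393.6]
screwdriver_grip 0.74 [ 604. -395.   30.] plate [  -9.4 -417.6]
screwdriver_grip 0.69 [ 415. -368.   24.] plate [-194.  -366.2]
```

View pics/top2.png

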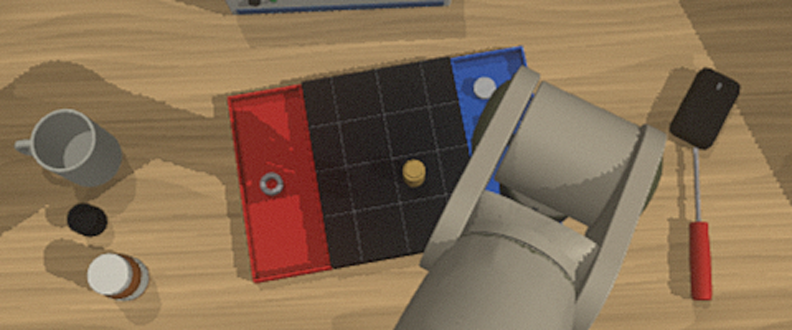

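Emit:
step_arm(
  plan="-30 -10 -4 0 16;-30 -10 -4 0 16;-30 -10 -4 0 16;-30 -10 -4 0 16;-30 -10 -4 0 16;-30 -10 -4 0 16;-30 -10 -4 0 16;-30 -10 -4 0 16;-30 -10 -4 0 16;-30 -10 -4 0 16",
)

```text
time_s: 14.55
eef_pos: [394.4, -430.5, 231.1]
ee_rot: [-0.0, 0.659, 0.753, 0.0]
force: [0.1, 0.3, -1.1]
grip_width: 0.162
```

```bash
python3 - <<'E'
from h import *
im,d=cams.capture("top"); P=cloud("top",d)
save("top3",cv2.resize(im[130:330,160:420],None,fx=3,fy=3,interpolation=cv2.INTER_CUBIC))
for n in ["master_mid","reject_mid","flange_mid","block_mid","ring_mid"]:
    for r in spotter.regions_of("top",n)[:3]:
        q=P[r["pixels"]&(d>0)]; m=np.median(q,0); print(n,round(r["conf"],2),m.round(),"plate",pl(m), "maxz",np.percentile(q[:,2],95).round())
E
```

```text
master_mid 0.6 [525.  -7.  67.] plate [-37.4 -23.4] maxz 73.0
master_mid 0.6 [530. 171.   5.] plate [ -9.1 152.6] maxz 23.0
reject_mid 0.41 [531. 171.   5.] plate [ -8.7 152.3] maxz 23.0
flange_mid 0.65 [ 649. -108.   18.] plate [  72.5 -138.9] maxz 21.0
block_mid 0.43 [ 597. -118.   16.] plate [  19.7 -142.8] maxz 20.0
ring_mid 0.35 [ 411. -367.   24.] plate [-197.5 -365.5] maxz 29.0
```

View pics/top3.png

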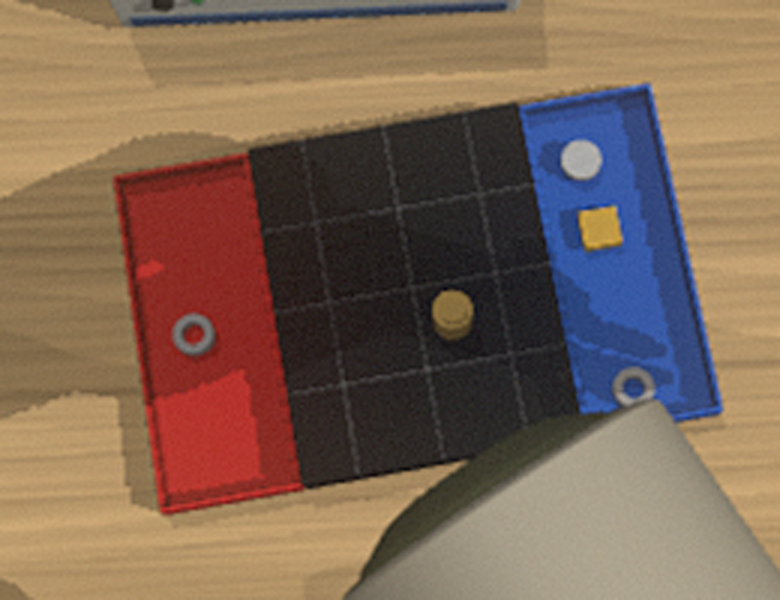

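```bash
python3 -c "
from h import *
print(workorder.finish_job())"
```

```text
the job is handed in; nothing more can be done
None
```

I swept the ring, then the block, then the flange over the −y edge of the plate with the fingertips about 14 mm apart, and all three lie in the blue tray. The job was handed in at about 15 s on the robot's clock.

**Last top picture:**
- **Flange and block:** they lie in the blue tray at plate coordinates (72, −139) and (20, −143) mm, with their tops at about z = 16–21 mm.
- **Ring:** it shows in the tray, close to the arm. The network missed it and reported the screwdriver instead, so this rests on the picture, not on a measured position.
- **Brass cylinder:** it stands upright, within about 1 mm of where it started.
- **Rejected ring:** it looks unmoved in the red tray. The network marked the whole tray instead of the ring, so this too is judged by eye.

**Other bystanders:** in the top picture before that, the jar, mug, mouse, loupe and screwdriver were all within about 3 mm of their starting readings. I did not measure them again after the arm's final retreat, which was at about 200 mm height or more.

**Contact:** the fingertips touched the plate once, with about 8 N, during the flange sweep. I raised them 1.5 mm and carried on.

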